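# Press a jar into the sprung cup of a touch shaker and hold it

## Task

Pull the blue blanking plug out of the sprung cup on top of the white shaker and set it down on the worktop clear of the shaker, and let go of it. Then put the amber jar with the black lid upright into that cup, press it down until the cup is as far down as it goes, and finish while still holding it pressed down there: do not let go. Keep the jar upright all the time and leave the other things where they stand.

Things in the scene. Friction and masses are not known exactly. Their poses are not given: they have to be found in the camera images.
- shaker: white touch-operated shaker fixed to the worktop, housing 120 x 120 mm, 70 mm high, rounded edges; origin at the centre of its underside, z up, its front with a black dial faces its -x. A black rubber cup stands on a vertical sprung slide over the middle of its top.
- cup_floor (a point): centre of the inner floor of the black round cup, 92 mm above the worktop when the cup is up (it moves with the cup). The cup is 55 mm across inside, flaring to 61 mm at the mouth, 68 mm over all; its rim stands 14 mm above this floor. On its left and right (its +y and -y) two sprung steel balls stand out of the inner wall, 7 mm above the floor, 50 mm apart; they snap into the plug's groove (pulling the plug out takes roughly 4 to 13 N upward) and merely touch the jar.
- shaker_cup (a joint): how far the cup is pressed down, m: 0 is up (rest), 0.014 is the bottom stop. Spring: about 6 N to start it, 12 N at the bottom; it comes up again when not pressed, and the jar's weight alone does not move it.
- plug_mid (a point): blue blanking plug, half-way up its axis: 52 mm high in all, a disc 54 mm across and 14 mm high with a groove round it, and on it an upright round knob 22 mm across and 38 mm high. At the start it sits upright on the cup's floor, this point 26 mm above it, so that the disc fills the cup and only the knob (from 12 mm below to 26 mm above this point) stands out. 60 g.
- jar_mid (a point): amber jar with black screwed-on lid, a cylinder 49 mm across and 64 mm high, this point half-way up its axis (32 mm above its underside); z up along the axis. About 0.2 kg. It stands on the worktop, on either side of the shaker.
- model_trimmer: obstacle, always in the same place: a fixed model trimmer, 0.3 m high, from x = 0.59 m back, y = -0.07 to 0.29 m; a taller mixer stands to its right from x = 0.68 m back, y = -0.22 to 0 m. Swing past in front of them. The worktop begins at about x = 0.43 m; its strip x = 0.45 to 0.53 m, y = 0.02 to 0.40 m is free but for one jar.
- gloss_jar: bystander: white jar with red lid, 58 mm across, 70 mm high, origin at the centre of its underside; it stands on the other side of the shaker.
- model: bystander: tan plaster model of a jaw, 54 x 68 x 29 mm, origin under its centre, behind and to the right of the shaker.
Things that resemble listed ones, but are neither listed nor needed, are in the scene too. Of the things that look like the part that bears jar_mid, the largest one is meant.

How it is judged:
By the outcome, as a careful person would: the job done as asked, in the order asked, and still so for the second after the job is handed in, while the arm keeps its last pose, push and grip.
It also fails if it takes over 59 s, if anything falls off the work surface, if the arm or the gripper's body presses on something with over 40 N, if the wrist force passes 120 N, or if a joint passes its speed limit or range.

## Robot

A 6-joint arm with a two-finger parallel gripper is mounted at the origin on a cart in front of the work surface, level with it; the furniture and walls round the work are solid. World frame = base frame: x ahead of the robot, y to its left, z up, the work surface at z = 0. Lengths are in m, angles in degrees, forces in N, time in s.
With the tool pointing down it reaches from about 0.25 to 0.725 m from the base axis. Payload 9.7 kg.
Tool frame: the origin (TCP) lies at the very end of the fingers, on their centre line; the grasp point (between the pads) lies 19 mm behind it; z points along the fingers, y is the direction in which the jaws open and shut (so a half turn about z gives the same grasp; the last joint's range is limited). The gripper opens to 85 mm and grips with 20 to 120 N. Pads are 22 mm wide; open, the fingers measure 114 mm over their backs; the gripper's body (76 mm by 85 mm) begins 54 mm behind the grasp point. The pads swing forward as they close: fully open they stand 13 mm farther back than shut.
Start: joints at [-72.88, 4.979, 10.078, 95.1, 0, 90], TCP at [0.162, -0.526, 0.201] pointing down, gripper open.
Joint ranges: [-179.16, 179.16], [-48.56, 103.87], [-65.8, 70.77], [-126.05, 130.52], [-82.76, 87.17], [-180, 180]. Speed limits (degrees/s): [127.2, 127.2, 147.25, 180, 180, 180].

## Interface

Orientations are given as [roll, pitch, yaw] about the fixed x, y, z axes, in that order (R = Rz(yaw) Ry(pitch) Rx(roll)).
In Python, from workcell import bot gives the robot as it stands.
- The arm moves only by the shell command python3 -m pendant 'ROWS' [FORCE]. ROWS is JSON, a list that holds one entry, the list of rows, each a list of 7 numbers: the shift along the tool's x, y, z in cm, then the turn, a rotation vector about the tool's x, y, z in rad, then the opening in per cent of the stroke, from 0 (shut) to 100 (fully open). In form: [[[dx, dy, dz, ax, ay, az, gripper], ...]]. A call has 1 to 5 rows; each row shifts and turns the pose as measured when the row begins, along the tool's axes as they then stand; what a row does not reach is not made up. A row lasts 1/12 s, in which the tool goes at most 41.7 mm and 7.16 degrees, less where a joint would pass 70% of its speed; a pose out of reach is approached as far as the arm can. A call with a gripper value outside its range is refused whole. The fingers move at their own pace and stop on an object; FORCE is the grip in N (left out, the last holds). Time passes only in rows, so rows that do not move let the fingers close. It gives the time, the measured TCP pose, the force and the opening at its end, in the units of the state.
- bot.get_obs(): the state, without advancing time (a new reading comes with each control period).
- bot.camera(name): name is "side" or "top" or "wrist"; returns the picture (400x640x3 uint8, red, green, blue); there is no depth.
- bot.get_calibration(name): a dict with "intrinsics" (3x3 intrinsics, pixels), "D" ([k1, k2, p1, p2, k3] as OpenCV has them; the pictures are not rectified), "pose" (4x4, takes a point from camera to world coordinates); the wrist camera has in their place "T_tool_cam" (4x4, takes a point from camera to tool coordinates, whose origin is the TCP and whose axes are the flange's). Camera axes: x right, y down, z forward; pixel columns grow to the right and rows downward; lengths in m; the calibration is good to about 2 mm. A picture is of the moment at which its call begins: read the wrist's pose just before it. get_calibration takes no time and is no camera call.
- bot.job_done(): hands the job in, once; it reports no verdict.
Trained networks look in the newest picture that a camera, given by its name, has taken for a name from the list of things; names that differ only in an ending like _2 or _b are one class to them, and where a whole thing is asked for, a point or a joint stands for the part that bears it (a point fixed in the world has none). Each returns a list of dicts, best first, with "confidence" (0 to 1); they miss things now and then, are a little off and sometimes report something else, mostly with a low value. They report only what shows in the picture. A call takes as long as a camera call. They do not tell look-alikes from the thing itself.
- bot.masks_of(camera, thing): "pixels" (400x640 bool, what is visible of it) and "extent" ([left, top, right, bottom] in pixels, round what is visible of it).
- bot.mark_of(camera, thing): "uv" ([column, row] in pixels: a listed point, or the origin of a listed thing).
The state is a dict: "time": time; "q": joint angles; "qd": joint speeds; "joint_efforts": joint torques, N m; "ee_pos": TCP position; "tcp_rot": TCP orientation; "wrist_force": force on the tool from outside, world axes, zero at the start; "torque": the same for the moment, N m; "opening": finger opening in m.
Only numpy, scipy, OpenCV 4.12 (cv2) and the standard library are available. Lean on these libraries where they do the work, as an engineer would, in place of code of your own. Each camera call takes 0.05 s, during which the arm holds its last target. There are 200 camera calls.

## Working session

There is one attempt and no reset: what is moved stays moved. The work goes in short steps, Python scripts to look and compute and a shell command to move; the robot and the scene stay as the last step left them, time stands still between calls to the robot, and variables do not carry over. Pictures are saved under pics/ and viewed, about 8 in all and at most 12, crops included, and the job is handed in when it is done.

```bash
mkdir -p pics; ls; cat > h.py <<'E'
import numpy as np, cv2
from scipy.spatial.transform import Rotation as R
from workcell import bot
def cam(name):
    c=bot.get_calibration(name); K=np.array(c["intrinsics"]);D=np.array(c["D"])
    if "pose" in c: return K,D,np.array(c["pose"])
    o=bot.get_obs(); T=np.eye(4); T[:3,:3]=R.from_euler('xyz',o["tcp_rot"],degrees=True).as_matrix(); T[:3,3]=o["ee_pos"]
    return K,D,T@np.array(c["T_tool_cam"])
def ray(name,uv,C=None):
    K,D,T=C or cam(name); p=cv2.undistortPoints(np.array([[uv]],float),K,D)[0,0]
    return T[:3,3],T[:3,:3]@np.array([p[0],p[1],1])
def at_z(name,uv,z,C=None):
    o,d=ray(name,uv,C); return o+d*(z-o[2])/d[2]
def tri(rays):
    A=0;b=0
    for o,d in rays:
        d=d/np.linalg.norm(d);P=np.eye(3)-np.outer(d,d);A=A+P;b=b+P@o
    x=np.linalg.solve(A,b); return x,[np.linalg.norm((np.eye(3)-np.outer(d,d)/(d@d))@(x-o)) for o,d in rays]
def proj(name,p,C=None):
    K,D,T=C or cam(name); Ti=np.linalg.inv(T)
    return cv2.projectPoints(np.array([p],float),cv2.Rodrigues(Ti[:3,:3])[0],Ti[:3,3],K,D)[0][0,0]
E
cat > a.py <<'E'
from h import *
np.set_printoptions(precision=4,suppress=True)
print(bot.get_obs())
for n in("side","top"):
    im=bot.camera(n);cv2.imwrite(f"pics/{n}0.png",im[:,:,::-1]);print(n,cam(n)[2].tolist())
    for t in("shaker","cup_floor","plug_mid","jar_mid","gloss_jar","model"):
        print(t,[(np.round(m["uv"],1).tolist(),round(m["confidence"],2)) for m in bot.mark_of(n,t)], [(m["extent"],round(m["confidence"],2)) for m in bot.masks_of(n,t)])
E
python3 a.py
```

```text
pics
{'time': 0.0, 'q': array([-72.8801,   5.0119,  10.0324,  95.0988,   0.0008,  89.9992]), 'qd': array([ 0.0167, -0.1843, -0.0876,  0.1056, -0.0681,  0.0519]), 'joint_efforts': array([  0.003 , -52.0395,  46.4799,   0.0168,   0.    ,   0.    ]), 'ee_pos': array([ 0.1618, -0.5254,  0.2001]), 'tcp_rot': array([-179.9217,   -0.0008,   17.1207]), 'wrist_force': array([-0.9702, -0.3743,  0.2346]), 'torque': array([ 0.0267, -0.0104,  0.0114]), 'opening': 0.08536829308393004}
side [[0.9963590887709814, -0.04643925532379079, 0.07149798450607985, 0.5438530381298781], [-0.08446958068609159, -0.42408011626343045, 0.9016767408160816, -0.976452300238286], [-0.01155232280434226, -0.9044332206166286, -0.4264587826306983, 0.49155235832648253], [0.0, 0.0, 0.0, 1.0]]
shaker [([280.8, 238.9], 0.82)] [([249.0, 202.4, 306.0, 249.7], 0.78)]
cup_floor [([282.8, 205.3], 0.51)] [([268.1, 199.0, 290.6, 218.6], 0.82)]
plug_mid [([280.0, 194.2], 0.82)] [([272.0, 185.3, 292.3, 204.9], 0.66), ([264.9, 200.4, 289.1, 215.3], 0.33)]
jar_mid [([281.0, 262.1], 0.85), ([264.9, 288.2], 0.58)] [([251.9, 272.1, 284.9, 3
[... 479 characters left out ...]
, 1.3202040747423407], [0.0, 0.0, 0.0, 1.0]]
shaker [([340.2, 236.2], 0.73)] [([314.7, 207.8, 365.0, 268.2], 0.79)]
cup_floor [([341.8, 235.7], 0.73), ([342.7, 236.5], 0.57)] [([326.8, 222.4, 353.0, 254.6], 0.63), ([234.4, 244.9, 258.9, 262.0], 0.2)]
plug_mid [([339.1, 236.8], 0.91)] [([334.8, 228.1, 353.6, 247.1], 0.58)]
jar_mid [([429.7, 243.2], 0.86), ([391.0, 236.7], 0.61), ([421.7, 207.0], 0.54)] [([415.0, 203.6, 425.8, 217.7], 0.79), ([423.4, 235.2, 440.4, 254.7], 0.69), ([384.1, 230.3, 401.3, 244.2], 0.44)]
gloss_jar [([248.4, 255.8], 0.9)] [([229.6, 246.9, 258.9, 263.2], 0.84), ([384.4, 167.1, 408.7, 185.8], 0.61)]
model [([394.9, 178.5], 0.63)] [([383.1, 163.8, 410.0, 188.9], 0.78)]
```

```bash
python3 - <<'E'
from h import *
np.set_printoptions(precision=4,suppress=True)
s=cv2.imread("pics/side0.png")[150:350,200:420];t=cv2.imread("pics/top0.png")[150:290,210:470]
s=cv2.resize(s,None,fx=2.5,fy=2.5,interpolation=2);t=cv2.resize(t,None,fx=2,fy=2,interpolation=2)
print(s.shape,t.shape)
cv2.imwrite("pics/s1.png",cv2.resize(cv2.imread("pics/side0.png")[150:330,200:420],None,fx=3.3,fy=3.3,interpolation=2))
cv2.imwrite("pics/t1.png",cv2.resize(cv2.imread("pics/top0.png")[150:290,210:470],None,fx=3,fy=3,interpolation=2))
print("plug",tri([ray("side",(280,194.2)),ray("top",(339.1,236.8))]))
print("cupfl",tri([ray("side",(282.8,205.3)),ray("top",(341.8,235.7))]))
print("shk",tri([ray("side",(280.8,238.9)),ray("top",(340.2,236.2))]))
for u in((429.7,243.2),(391,236.7),(421.7,207)):
    p=at_z("top",u,.032);print("jar?",p,proj("side",p))
p=at_z("top",(248.4,255.8),0);print("gloss",p,proj("side",p))
E
```

```text
(500, 550, 3) (280, 520, 3)
plug (array([ 0.501 , -0.1651,  0.1217]), [np.float64(0.004572620373553093), np.float64(0.004572620373552923)])
cupfl (array([ 0.506 , -0.1725,  0.0951]), [np.float64(0.0048191557893887856), np.float64(0.0048191557893888515)])
shk (array([ 0.5042, -0.1714,  0.0009]), [np.float64(0.00397169555061818), np.float64(0.00397169555061815)])
jar? [ 0.4796 -0.4061  0.032 ] [267.0268 289.2683]
jar? [ 0.5001 -0.3045  0.032 ] [278.7961 258.5158]
jar? [ 0.5769 -0.3904  0.032 ] [316.7158 281.082 ]
gloss [0.4621 0.0792 0.    ] [270.0649 197.848 ]
```

View pics/s1.png

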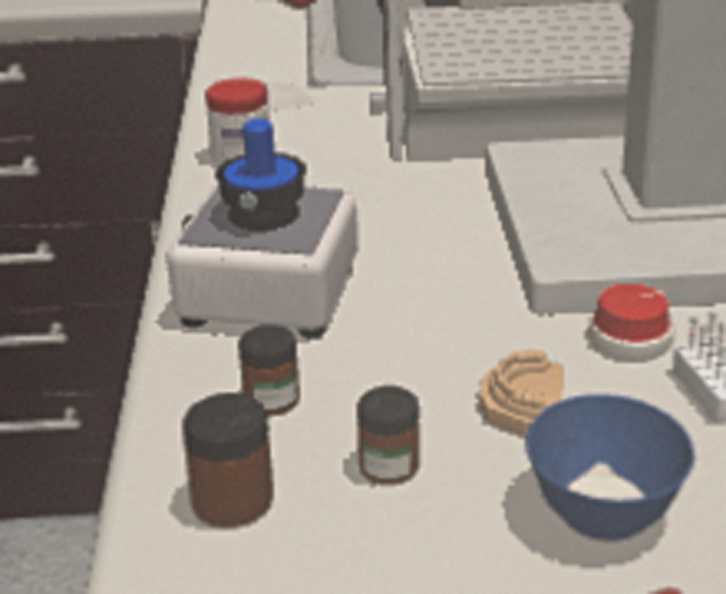

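View pics/t1.png

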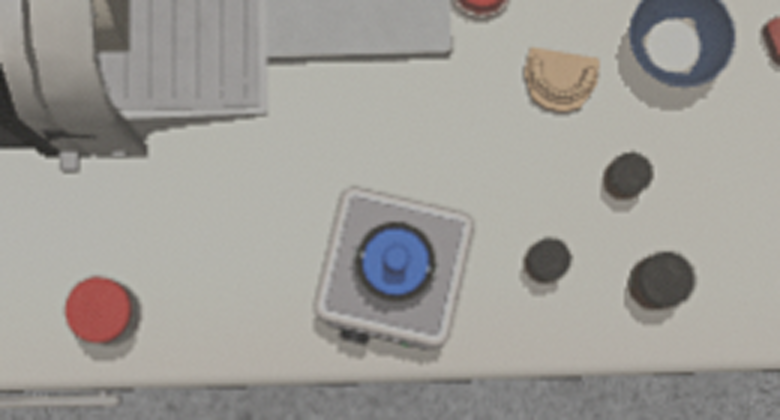

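Scene: three amber jars with black lids show in the top picture, at about (430,243), (391,237) and (422,207). The one at top (430,243) / side (268,290) is clearly the largest and lies within the listed size, so it is jar_mid. The two small labelled ones are look-alikes. The shaker with the plug is at about (0.50, -0.17) and the gloss jar at (0.46, 0.08). I'll move over the jar and confirm with the wrist camera.

```bash
python3 -m pendant '[[[4.0,-0.3,-0.8,0,0,0,100],[4.0,-0.3,-0.8,0,0,0,100],[4.0,-0.3,-0.8,0,0,0,100],[4.0,-0.3,-0.8,0,0,0,100],[4.0,-0.3,-0.8,0,0,0,100]]]' 60
python3 -m pendant '[[[4.0,-0.3,-0.8,0,0,0,100],[4.0,-0.3,-0.8,0,0,0,100],[4.0,-0.3,-0.8,0,0,0,100],[0,0,0,0,0,-0.12,100],[0,0,0,0,0,-0.12,100]]]'
python3 -m pendant '[[[0,0,0,0,0,-0.12,100],[0,0,0,0,0,-0.12,100],[0,0,0,0,0,0,100]]]'
cat > b.py <<'E'
from h import *
import sys
np.set_printoptions(precision=4,suppress=True)
C=cam("wrist");im=bot.camera("wrist");cv2.imwrite(f"pics/{sys.argv[1]}.png",im[:,:,::-1])
for t in sys.argv[2:]:
    t,z=t.split(":")
    print(t,[(np.round(m["uv"],1).tolist(),round(m["confidence"],2),at_z("wrist",m["uv"],float(z),C)) for m in bot.mark_of("wrist",t)], [(m["extent"],round(m["confidence"],2)) for m in bot.masks_of("wrist",t)])
E
python3 b.py w1 jar_mid:.032
```

```text
time: 1.72
ee_pos: [0.3475, -0.4532, 0.24]
tcp_rot: [-179.9, 0.1, 16.3]
wrist_force: [-0.7, -1.3, -0.0]
opening: 0.0852
time: 2.13
ee_pos: [0.4697, -0.405, 0.2643]
tcp_rot: [-179.9, -0.0, 30.5]
wrist_force: [-0.2, -0.0, -0.4]
opening: 0.0854
time: 2.38
ee_pos: [0.4721, -0.4035, 0.2635]
tcp_rot: [-179.9, -0.0, 45.2]
wrist_force: [-0.1, -0.5, 0.2]
opening: 0.0857
jar_mid [([324.3, 151.5], 0.71, array([ 0.4811, -0.4009,  0.032 ])), ([282.1, 81.3], 0.67, array([ 0.5034, -0.3096,  0.032 ])), ([369.0, 83.1], 0.56, array([ 0.5726, -0.3809,  0.032 ]))] [([350.3, 60.1, 391.3, 99.0], 0.87), ([259.6, 64.1, 299.5, 100.7], 0.74), ([304.7, 131.7, 349.1, 180.0], 0.57)]
```

View pics/w1.png

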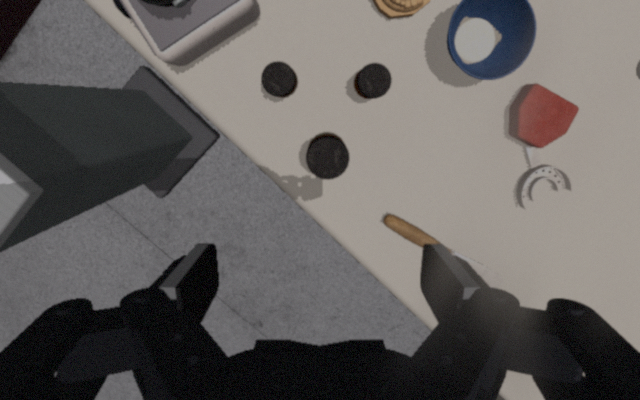

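The wrist picture shows three black lids. The large one at (327,156), about 42 px across, is the jar meant. The small ones at (279,79) and (374,81), about 36 px, are the look-alikes. Next I go to the plug.

```bash
python3 -m pendant '[[[3.1,-2.4,0,0,0,0,100],[3.1,-2.4,0,0,0,0,100],[3.1,-2.4,0,0,0,0,100],[3.1,-2.4,0,0,0,0,100],[3.1,-2.4,0,0,0,0,100]]]'
python3 -m pendant '[[[3.1,-2.4,0,0,0,0,100],[0,0,0,0,0,0,100]]]'
python3 b.py w2 plug_mid:.118 cup_floor:.092 shaker:0
```

```text
time: 2.95
ee_pos: [0.498, -0.2112, 0.2605]
tcp_rot: [-179.7, 0.1, 42.7]
wrist_force: [0.9, -0.9, -0.1]
opening: 0.0852
time: 3.12
ee_pos: [0.5046, -0.1659, 0.2614]
tcp_rot: [-179.8, -0.0, 42.5]
wrist_force: [-0.2, 0.2, 0.8]
opening: 0.0854
plug_mid [([317.2, 181.3], 0.64, array([ 0.496 , -0.1688,  0.118 ]))] [([294.0, 151.0, 350.9, 201.1], 0.65)]
cup_floor [] [([287.8, 143.8, 354.3, 210.7], 0.64), ([416.0, 274.3, 418.5, 290.4], 0.47)]
shaker [([317.0, 160.5], 0.91, array([ 0.4954, -0.1674,  0.    ]))] [([250.6, 97.3, 386.6, 231.2], 0.76)]
```

View pics/w2.png

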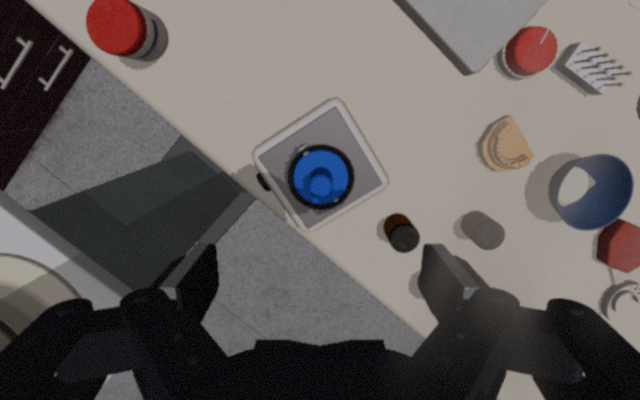

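The picture shows the blue disc in the cup at about (321,177), with the knob top at about (321,184). I'll refine both centres.

```bash
python3 - <<'E'
from h import *
np.set_printoptions(precision=4,suppress=True)
C=cam("wrist"); im=cv2.imread("pics/w2.png").astype(int)
b,g,r=im[...,0],im[...,1],im[...,2]
m=((b-r>60)&(b>90)).astype(np.uint8); m[:, :270]=0;m[:,380:]=0;m[:130]=0;m[220:]=0
(c,rad)=cv2.minEnclosingCircle(np.argwhere(m)[:,::-1].astype(np.float32)); print("blue",c,rad,at_z("wrist",c,.106,C))
print("rim by mask",at_z("wrist",(321,177.2),.106,C)); print("knob top",at_z("wrist",(321,184),.144,C))
# same in top picture
im=cv2.imread("pics/top0.png").astype(int);m=((im[...,0]-im[...,2]>60)&(im[...,0]>90)).astype(np.uint8)
m[:215]=0;m[260:]=0;m[:,:315]=0;m[:,365:]=0
a=np.argwhere(m)[:,::-1].astype(np.float32);c,rad=cv2.minEnclosingCircle(a);print("top",c,rad,at_z("top",c,.106))
s=cv2.imread("pics/side0.png").astype(int);m=((s[...,0]-s[...,2]>50)&(s[...,0]>70));m[:180]=0;m[215:]=0;m[:,:260]=0;m[:,300:]=0
a=np.argwhere(m)[:,::-1];k=a[a[:,1]<a[:,1].min()+12];u=k.mean(0);print(a.min(0),a.max(0),u);p=at_z("side",u,.135);print(p)
# jar lid in wrist 1 handled: big lid circle
print(proj("wrist",[.502,-.169,.106],C),proj("side",[.502,-.169,.144]),proj("top",[.502,-.169,.144]))
c2=cv2.resize(cv2.imread("pics/w2.png")[130:225,270:375],None,fx=6,fy=6,interpolation=2)
E
```

```text
blue (320.4626159667969, 176.68124389648438) 27.456153869628906 [ 0.4988 -0.1763  0.106 ]
rim by mask [ 0.4988 -0.1771  0.106 ]
knob top [ 0.5004 -0.1756  0.144 ]
top (341.5, 237.0) 10.735555648803711 [ 0.497  -0.1718  0.106 ]
[268 186] [289 206] [278.2453 190.2642]
[ 0.5022 -0.17    0.135 ]
[317.1613 169.4291] [277.9301 186.6435] [340.6329 233.6556]
```

```bash
python3 -m pendant '[[[-0.9,0.2,0,0,0,0,100],[0,0,3.5,0,0,0,70],[0,0,3.5,0,0,0,70],[0,0,3.0,0,0,0,70],[0,0,0,0,0,0,70]]]' 40
python3 b.py w3 plug_mid:.118
python3 - <<'E'
from h import *
C=cam("wrist"); im=cv2.imread("pics/w3.png");cv2.imwrite("pics/w3c.png",im)
print(proj("wrist",[.499,-.174,.144],C),proj("wrist",[.499,-.174,.106],C))
E
```

```text
time: 3.88
ee_pos: [0.4968, -0.1869, 0.158]
tcp_rot: [-179.9, 0.0, 41.8]
wrist_force: [-0.9, 0.1, -0.3]
opening: 0.0602
plug_mid [([301.7, 187.0], 0.57, array([ 0.4971, -0.1698,  0.118 ]))] [([263.9, 141.5, 348.7, 217.4], 0.92)]
[303.68053308 199.84415774] [305.66847795 185.14862842]
```

View pics/w3.png

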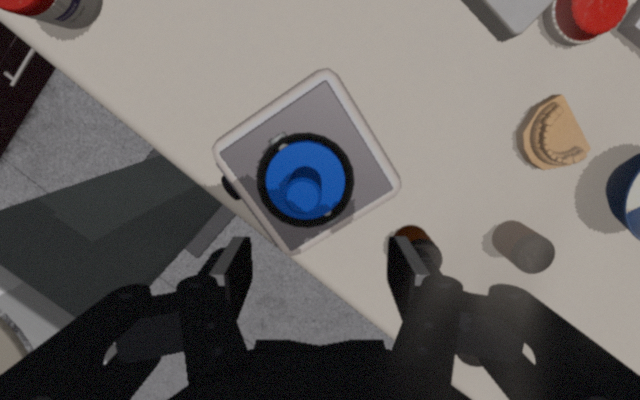

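The plug's rim centre is at about (305.5,180) and the knob top at (305,195).

```bash
cat > d.py <<'E'
from h import *
import sys
np.set_printoptions(precision=4,suppress=True)
g=np.array(eval(sys.argv[1])); o=bot.get_obs(); Rm=R.from_euler('xyz',o["tcp_rot"],degrees=True).as_matrix()
print("pos",o["ee_pos"],o["tcp_rot"],"tool cm",Rm.T@(g-o["ee_pos"])*100, "F",o["wrist_force"],"open",o["opening"])
E
python3 - <<'E'
from h import *
C=cam("wrist");print(at_z("wrist",(305.5,180),.106,C),at_z("wrist",(305,195),.144,C))
im=cv2.imread("pics/w3.png").astype(int);m=((im[...,0]-im[...,2]>50)&(im[...,0]>70));m[:,:250]=0;m[:,360:]=0;m[:130]=0;m[230:]=0
c,r=cv2.minEnclosingCircle(np.argwhere(m)[:,::-1].astype(np.float32));print(c,r,at_z("wrist",c,.106,C))
E
python3 d.py '[.4985,-.1725,.112]'
```

```text
[ 0.50173026 -0.17144289  0.106     ] [ 0.50179597 -0.17260193  0.144     ]
(305.0098876953125, 180.08920288085938) 40.20065689086914 [ 0.50145104 -0.17122725  0.106     ]
pos [ 0.4996 -0.1873  0.1655] [179.5853  -0.218   41.8252] tool cm [ 0.8849 -1.2091  5.3495] F [0.0105 0.5098 0.4923] open 0.05985012364718153
```

```bash
python3 - <<'E'
from h import *
np.set_printoptions(precision=4,suppress=True)
for i in range(6):
    o=bot.get_obs();print(o["time"],o["ee_pos"],o["tcp_rot"],o["q"]); bot.camera("wrist")
E
```

```text
4.0333 [ 0.4996 -0.1873  0.1655] [179.5853  -0.218   41.8252] [-20.5489   1.5922   2.6192  90.5585   0.0009 117.6267]
4.0833 [ 0.5002 -0.1872  0.1663] [179.5028  -0.262   41.8464] [-20.5233   1.5747   2.6867  90.5501   0.0015 117.6314]
4.1333 [ 0.5005 -0.1871  0.1665] [179.4712  -0.2801  41.8648] [-20.5006   1.5686   2.7001  90.5332   0.0028 117.636 ]
4.1833 [ 0.5005 -0.1869  0.1663] [179.474   -0.2806  41.8816] [-20.4831   1.5699   2.6822  90.5162   0.0046 117.6366]
4.2333 [ 0.5005 -0.1868  0.166 ] [179.4893  -0.272   41.8912] [-20.4697   1.5725   2.65    90.4988   0.004  117.6403]
4.2833 [ 0.5004 -0.1867  0.1656] [179.5137  -0.2567  41.8993] [-20.4622   1.5792   2.6146  90.4855   0.0018 117.6396]
```

```bash
cat > m.py <<'E'
from h import *
np.set_printoptions(precision=4,suppress=True)
C=cam("wrist");print(bot.get_obs()["ee_pos"]);im=bot.camera("wrist")[:,:,::-1].astype(int);print(bot.get_obs()["ee_pos"]);m=((im[...,0]-im[...,2]>50)&(im[...,0]>70));m[:,:250]=0;m[:,360:]=0;m[:130]=0;m[240:]=0
c,r=cv2.minEnclosingCircle(np.argwhere(m)[:,::-1].astype(np.float32));print(c,r,at_z("wrist",c,.106,C))
E
python3 m.py; python3 d.py '[.5,-.173,.112]'
```

```text
[ 0.5002 -0.1866  0.1653]
[ 0.5001 -0.1865  0.1649]
(301.7956237792969, 181.97080993652344) 38.845741271972656 [ 0.4997 -0.1697  0.106 ]
pos [ 0.5001 -0.1865  0.1649] [179.5644  -0.2323  41.908 ] tool cm [ 0.8719 -1.0505  5.2889] F [-0.3911  0.3438 -0.2423] open 0.05992025901493094
```

```bash
python3 -m pendant '[[[1.0,-1.2,0,0,0,0,70],[0,0,0,0,0,0,70],[0,0,0,0,0,0,70]]]'
python3 m.py; python3 d.py '[.4997,-.170,.112]'
```

```text
time: 4.63
ee_pos: [0.5, -0.1708, 0.1658]
tcp_rot: [179.5, -0.3, 41.9]
wrist_force: [0.6, -0.5, -0.1]
opening: 0.06
[ 0.5    -0.1708  0.1658]
[ 0.5001 -0.1707  0.1659]
(318.7653503417969, 195.2290496826172) 38.275718688964844 [ 0.5002 -0.1695  0.106 ]
pos [ 0.5001 -0.1707  0.1659] [179.4996  -0.2648  41.9122] tool cm [-0.0015 -0.1259  5.3902] F [ 0.4006 -0.573  -0.0568] open 0.06020195408574433
```

```bash
python3 -m pendant '[[[0,-0.1,2.6,0,0,0,70],[0,0,2.0,0,0,0,70],[0,0,0,0,0,0,70],[0,0,0,0,0,0,70]]]'; python3 d.py '[.4999,-.1698,.112]'
```

```text
time: 5.02
ee_pos: [0.5008, -0.1716, 0.1204]
tcp_rot: [179.3, -0.3, 41.9]
wrist_force: [-0.3, -0.5, 0.7]
opening: 0.0598
pos [ 0.5008 -0.1716  0.1204] [179.3237  -0.3351  41.9267] tool cm [ 0.0445 -0.2021  0.8388] F [-0.2773 -0.4706  0.6664] open 0.0598174632824668
```

```bash
python3 -m pendant '[[[0,-0.2,0.8,0.012,-0.006,0,70],[0,0,0,0,0,0,70],[0,0,0,0,0,0,20],[0,0,0,0,0,0,0],[0,0,0,0,0,0,0]]]' 40
python3 -m pendant '[[[0,0,0,0,0,0,0],[0,0,0,0,0,0,0],[0,0,0,0,0,0,0]]]'; python3 d.py '[.4999,-.1698,.112]'
```

```text
time: 5.43
ee_pos: [0.5007, -0.171, 0.1151]
tcp_rot: [179.9, -0.0, 41.9]
wrist_force: [-0.3, 0.3, -0.2]
opening: 0.0241
time: 5.68
ee_pos: [0.5012, -0.1712, 0.1162]
tcp_rot: [179.8, -0.1, 41.9]
wrist_force: [0.9, -0.2, -0.6]
opening: 0.0002
pos [ 0.5012 -0.1712  0.1162] [179.8483  -0.0759  41.9037] tool cm [-0.0031 -0.1866  0.4175] F [ 0.9281 -0.1504 -0.6436] open 0.00015002450867856703
```

Opening went to 0, so the knob was missed. I'll look.

```bash
python3 - <<'E'
from h import *
for n,(a,b,c,d) in {"side":(140,260,220,380),"wrist":(0,400,0,640)}.items():
    im=bot.camera(n)[a:b,c:d,::-1]; f=560/(d-c); cv2.imwrite(f"pics/m_{n}.png",cv2.resize(im,None,fx=f,fy=f,interpolation=2))
a=cv2.imread("pics/m_side.png");b=cv2.imread("pics/m_wrist.png")
w=cv2.resize(b,None,fx=.5,fy=.5); w=cv2.copyMakeBorder(w,0,0,0,a.shape[1]-w.shape[1],0)
cv2.imwrite("pics/miss.png",np.vstack([a[:340],w]))
E
```

```text
(no output)
```

View pics/miss.png

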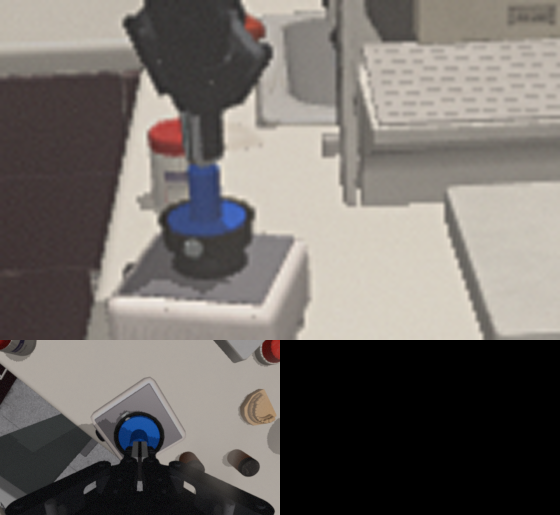

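```bash
python3 - <<'E'
from h import *
o=bot.get_obs();p=o["ee_pos"];print(o["time"],p,o["q"],o["wrist_force"])
Rm=R.from_euler('xyz',o["tcp_rot"],degrees=True).as_matrix()
for k in (0,-.01,-.02,-.03,-.04): 
    q=p+Rm@[0,0,k]; print(k,proj("side",q),proj("wrist",q),proj("top",q))
print(np.round(bot.get_calibration("wrist")["T_tool_cam"],4))
S=bot.camera("side")[150:240,240:330,::-1];W=bot.camera("wrist")[140:300,240:400,::-1]
cv2.imwrite("pics/two.png",np.hstack([cv2.resize(S,(390,390),interpolation=2),cv2.resize(W,(390,390),interpolation=2)]))
E
```

```text
5.7833 [ 0.50111523 -0.17116576  0.11613102] [-1.88548213e+01  1.11434054e+00 -3.31686542e+00  8.54026704e+01
 -6.35945801e-03  1.19244884e+02] [ 0.05086101 -0.29669087  0.71743037]
0 [278.26882062 197.63714411] [321.16280222 225.46145641] [341.29030923 235.01598924]
-0.01 [277.99560873 193.85987439] [321.26682528 232.22743432] [341.37513267 234.66578125]
-0.02 [277.72013744 190.04599064] [321.38281615 239.77526471] [341.46136989 234.30972483]
-0.03 [277.44238695 186.19506066] [321.51295022 248.24774996] [341.54905649 233.94767236]
-0.04 [277.16233747 182.30664791] [321.65995912 257.82441013] [341.63822929 233.57947121]
[[ 9.000e-04 -9.659e-01 -2.588e-01  6.510e-02]
 [ 1.000e+00  1.000e-03  1.000e-04 -1.100e-03]
 [ 2.000e-04 -2.588e-01  9.659e-01 -1.747e-01]
 [ 0.000e+00  0.000e+00  0.000e+00  1.000e+00]]
```

View pics/two.png

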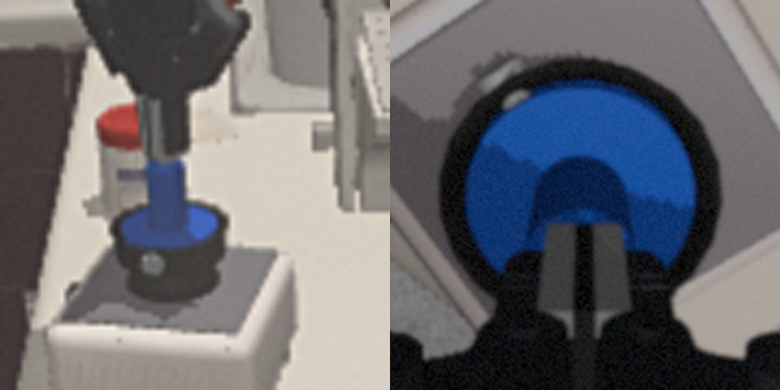

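```bash
python3 - <<'E'
from h import *
c=bot.get_calibration("wrist");K=np.array(c["intrinsics"]);D=np.array(c["D"]);T=np.array(c["T_tool_cam"]);print(K[0,0],K[1,1],K[:2,2])
def P(p):
    Ti=np.linalg.inv(T);return cv2.projectPoints(np.array([p],float),cv2.Rodrigues(Ti[:3,:3])[0],Ti[:3,3],K,D)[0][0,0].round(0)
for x in (0,.011):
  for k in (0,-.015,-.03,-.045): print(x,k,"w3",P([x,-.03,k]),P([x,.03,k]),"w2",P([x,-.0425,k]),P([x,.0425,k]))
a=cv2.imread("pics/w3.png")[215:325,210:430];cv2.imwrite("pics/w3f.png",cv2.resize(a,None,fx=3,fy=3,interpolation=2))
E
```

```text
339.70149935244166 339.70149935244166 [319.1918531  193.07694958]
0 0 w3 [266. 225.] [376. 225.] w2 [244. 225.] [399. 225.]
0 -0.015 w3 [262. 236.] [381. 236.] w2 [237. 236.] [405. 236.]
0 -0.03 w3 [257. 248.] [386. 248.] w2 [230. 248.] [413. 248.]
0 -0.045 w3 [250. 263.] [393. 263.] w2 [221. 263.] [423. 263.]
0.011 0 w3 [266. 206.] [377. 206.] w2 [242. 206.] [400. 206.]
0.011 -0.015 w3 [261. 215.] [382. 215.] w2 [236. 215.] [407. 215.]
0.011 -0.03 w3 [255. 226.] [388. 226.] w2 [228. 226.] [415. 226.]
0.011 -0.045 w3 [249. 239.] [395. 239.] w2 [219. 238.] [425. 239.]
```

View pics/w3f.png

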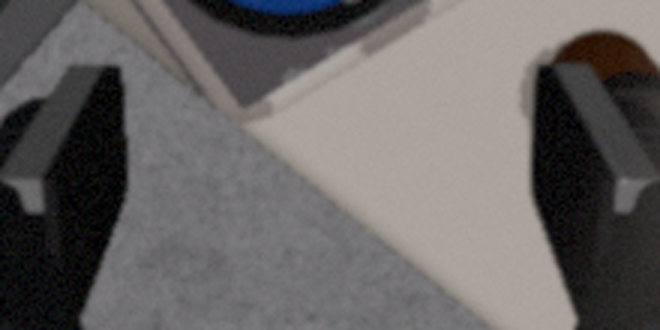

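The pad corners in the picture, (250,237) and (390,237), lie about 43 mm behind the reported TCP at 60 mm opening. The side view puts the shut tips about 29 mm above the reported TCP, level with the knob's top. Two independent views therefore show the real fingertips about 30 mm short of the reported TCP, so I'll compensate by going lower and watching the force.

```bash
python3 -m pendant '[[[0,0,-2.0,0,0,0,60],[0,0,0,0,0,0,60],[0,0,0,0,0,0,60],[0,0,0,0,0,0,60]]]' 40; python3 d.py '[.5,-.1705,.084]'
```

```text
time: 6.22
ee_pos: [0.5007, -0.171, 0.136]
tcp_rot: [179.9, -0.0, 41.9]
wrist_force: [0.5, 0.1, 0.4]
opening: 0.0479
pos [ 0.5007 -0.171   0.136 ] [179.9088  -0.0467  41.9035] tool cm [-0.0266 -0.0936  5.1974] F [0.467  0.0604 0.3669] open 0.0478569506681615
```

```bash
python3 -m pendant '[[[0,-0.1,2.0,0,0,0,60],[0,0,0,0,0,0,60]]]';python3 -m pendant '[[[0,0,1.2,0,0,0,60],[0,0,0,0,0,0,60]]]';python3 -m pendant '[[[0,0,1,0,0,0,60],[0,0,0,0,0,0,60],[0,0,0,0,0,0,60]]]'; python3 d.py '[.5,-.1705,.084]'
```

```text
time: 6.38
ee_pos: [0.5003, -0.1703, 0.1153]
tcp_rot: [179.9, -0.1, 41.9]
wrist_force: [-0.8, -0.3, -0.2]
opening: 0.051
time: 6.55
ee_pos: [0.4999, -0.1702, 0.1029]
tcp_rot: [179.9, -0.0, 41.9]
wrist_force: [-0.6, -0.1, -1.4]
opening: 0.0512
time: 6.8
ee_pos: [0.5001, -0.1703, 0.0934]
tcp_rot: [179.9, -0.1, 41.9]
wrist_force: [-0.7, 0.7, -0.6]
opening: 0.0513
pos [ 0.5001 -0.1703  0.0934] [179.8882  -0.0532  41.9054] tool cm [-0.023   0.0068  0.9436] F [-0.7171  0.681  -0.6194] open 0.05131304307681866
```

```bash
python3 -m pendant '[[[0,0,0.8,0,0,0,60],[0,0,0,0,0,0,60],[0,0,0,0,0,0,0],[0,0,0,0,0,0,0],[0,0,0,0,0,0,0]]]' 50
python3 -m pendant '[[[0,0,0,0,0,0,0],[0,0,0,0,0,0,0]]]'
```

```text
time: 7.22
ee_pos: [0.5007, -0.1705, 0.086]
tcp_rot: [179.8, -0.1, 41.9]
wrist_force: [-0.5, 1.0, 0.7]
opening: 0.0207
time: 7.38
ee_pos: [0.5006, -0.1705, 0.086]
tcp_rot: [179.8, -0.1, 41.9]
wrist_force: [-0.3, -0.7, -1.1]
opening: 0.0205
```

```bash
python3 -m pendant '[[[0,0,-0.5,0,0,0,0],[0,0,-0.8,0,0,0,0],[0,0,-0.8,0,0,0,0],[0,0,-1.5,0,0,0,0]]]' 60;python3 -m pendant '[[[0,0,-2,0,0,0,0],[0,0,-2,0,0,0,0],[0,0,0,0,0,0,0],[0,0,0,0,0,0,0]]]'; python3 d.py '[.48,-.015,.16]'
```

```text
time: 7.72
ee_pos: [0.4992, -0.1701, 0.1215]
tcp_rot: [-180.0, 0.0, 41.9]
wrist_force: [-0.2, -0.6, -1.2]
opening: 0.0199
time: 8.05
ee_pos: [0.5001, -0.1703, 0.1703]
tcp_rot: [179.7, -0.1, 41.9]
wrist_force: [-0.5, -0.6, -2.3]
opening: 0.0203
pos [ 0.5001 -0.1703  0.1703] [179.7419  -0.141   41.9047] tool cm [  8.8697 -12.9062   0.9912] F [-0.5482 -0.5728 -2.2617] open 0.020305830962827016
```

```bash
python3 -m pendant '[[[1.8,-2.5,0,0,0,0,0],[1.8,-2.5,0,0,0,0,0],[1.8,-2.5,0,0,0,0,0],[1.8,-2.5,0,0,0,0,0],[1.0,-1.7,0,0,0,0,0]]]';python3 -m pendant '[[[0,0,0,0,0,0,0],[0,0,0,0,0,0,0]]]'; python3 d.py '[.48,-.018,-.006]'
```

```text
time: 8.47
ee_pos: [0.4825, -0.0274, 0.1691]
tcp_rot: [179.7, -0.1, 41.5]
wrist_force: [0.4, -0.4, -1.8]
opening: 0.0204
time: 8.63
ee_pos: [0.4814, -0.0237, 0.1688]
tcp_rot: [179.8, -0.1, 41.7]
wrist_force: [-0.5, 0.0, -1.1]
opening: 0.0203
pos [ 0.4814 -0.0237  0.1688] [179.7587  -0.1161  41.7271] tool cm [ 0.2374 -0.5925 17.4793] F [-0.4854  0.0033 -1.0566] open 0.020282378530383473
```

```bash
python3 -m pendant '[[[0,0,3.5,0,0,0,0],[0,0,3.5,0,0,0,0],[0,0,3.5,0,0,0,0],[0,0,3.0,0,0,0,0],[0,0,1.5,0,0,0,0]]]';python3 -m pendant '[[[0,0,0,0,0,0,0],[0,0,0,0,0,0,0]]]'; python3 d.py '[.48,-.018,-.006]'
```

```text
time: 9.05
ee_pos: [0.4856, -0.027, 0.0173]
tcp_rot: [179.3, -0.5, 41.7]
wrist_force: [-0.7, 0.7, 0.1]
opening: 0.02
time: 9.22
ee_pos: [0.4827, -0.0285, 0.013]
tcp_rot: [179.6, -0.2, 41.6]
wrist_force: [-0.1, -0.2, 0.5]
opening: 0.0201
pos [ 0.4827 -0.0285  0.013 ] [179.6138  -0.1663  41.5586] tool cm [ 0.4898 -0.9745  1.8935] F [-0.0695 -0.1609  0.4823] open 0.020083967398486613
```

```bash
python3 -m pendant '[[[0,0,1.0,0.006,-0.002,0,0],[0,0,0,0,0,0,0],[0,0,0.5,0,0,0,0],[0,0,0,0,0,0,0]]]'; python3 -m pendant '[[[0,0,0.3,0,0,0,0],[0,0,0,0,0,0,0]]]'
```

```text
time: 9.55
ee_pos: [0.4851, -0.0299, 0.0003]
tcp_rot: [179.8, -0.2, 41.5]
wrist_force: [-0.5, 0.2, -1.0]
opening: 0.0202
time: 9.72
ee_pos: [0.4861, -0.03, -0.0017]
tcp_rot: [179.7, -0.3, 41.5]
wrist_force: [-0.4, 0.3, -0.8]
opening: 0.0202
```

```bash
python3 -m pendant '[[[0,0,0.3,0.004,-0.004,0,0],[0,0,0,0,0,0,0]]]'; python3 -m pendant '[[[0,0,0.2,0,0,0,0],[0,0,0,0,0,0,0]]]'
```

```text
time: 9.88
ee_pos: [0.4866, -0.03, -0.0042]
tcp_rot: [179.9, -0.1, 41.5]
wrist_force: [-0.8, 0.9, -1.2]
opening: 0.0202
time: 10.05
ee_pos: [0.4872, -0.0299, -0.0058]
tcp_rot: [179.9, -0.1, 41.5]
wrist_force: [0.8, -0.1, -0.5]
opening: 0.0204
```

```bash
python3 -m pendant '[[[0,0,0.2,0,0,0,0],[0,0,0,0,0,0,0]]]'; python3 -m pendant '[[[0,0,0.2,0,0,0,0],[0,0,0,0,0,0,0]]]'
```

```text
time: 10.22
ee_pos: [0.4878, -0.0299, -0.0054]
tcp_rot: [179.8, -0.2, 41.5]
wrist_force: [0.2, -0.7, -1.1]
opening: 0.0201
time: 10.38
ee_pos: [0.4886, -0.0299, -0.0056]
tcp_rot: [179.7, -0.3, 41.5]
wrist_force: [-0.4, -0.4, -0.3]
opening: 0.0199
```

```bash
python3 -m pendant '[[[0,0,0,0,0,0,20],[0,0,0,0,0,0,40],[0,0,0,0,0,0,55],[0,0,0,0,0,0,55]]]'; python3 -m pendant '[[[0,0,-2,0,0,0,55],[0,0,-3,0,0,0,55],[0,0,-4,0,0,0,55],[0,0,-4,0,0,0,55],[0,0,-4,0,0,0,80]]]';  python3 -m pendant '[[[0,0,-2,0,0,0,100],[0,0,0,0,0,0,100],[0,0,0,0,0,0,100]]]'
python3 - <<'E'
from h import *
a=bot.camera("side")[150:330,200:420,::-1];b=bot.camera("top")[170:290,220:460,::-1]
cv2.imwrite("pics/pl.png",np.vstack([cv2.resize(a,(400,327),interpolation=2),cv2.resize(b,(400,200),interpolation=2)]))
for t in("plug_mid","gloss_jar","shaker"):
  print(t,[(m["uv"],m["confidence"]) for m in bot.mark_of("side",t)],[(m["uv"],m["confidence"]) for m in bot.mark_of("top",t)])
print(proj("side",[.4886,-.03,.026]),proj("top",[.4886,-.03,.026]))
E
python3 d.py '[.481,-.403,.17]'
```

```text
time: 10.72
ee_pos: [0.4885, -0.0298, -0.0064]
tcp_rot: [179.7, -0.3, 41.5]
wrist_force: [-0.3, 0.3, -0.1]
opening: 0.0466
time: 11.13
ee_pos: [0.4812, -0.0294, 0.1582]
tcp_rot: [-179.5, 0.5, 41.5]
wrist_force: [1.3, -0.8, 0.4]
opening: 0.0579
time: 11.38
ee_pos: [0.4844, -0.0296, 0.1878]
tcp_rot: [-180.0, 0.0, 41.5]
wrist_force: [-0.9, 0.3, -0.6]
opening: 0.0856
plug_mid [] [([287.5, 243.8], 0.64)]
gloss_jar [([273.1, 195.3], 0.66)] []
shaker [([278.4, 241.2], 0.56)] [([343.3, 237.1], 0.85)]
[277.03889611 205.42005529] [287.5619895  244.26301959]
pos [ 0.4834 -0.0295  0.1861] [-179.83      0.1449   41.5076] tool cm [-24.9253  27.8129   1.5914] F [ 0.8943 -0.4116  0.0243] open 0.08538662787634203
```

View pics/pl.png

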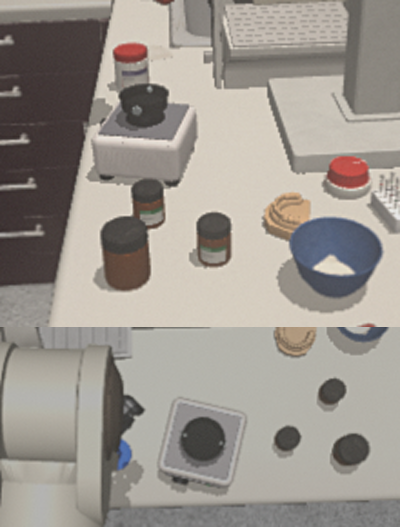

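The cup is empty, and the plug stands on the worktop at top (287,244), about (0.488,-0.030). That is clear of the shaker, and the gloss jar is untouched. Now the jar.

```bash
python3 -m pendant '[[[-2.5,2.8,0,0,0,0,100],[-2.5,2.8,0,0,0,0,100],[-2.5,2.8,0,0,0,0,100],[-2.5,2.8,0,0,0,0,100],[-2.5,2.8,0,0,0,0,100]]]'; python3 -m pendant '[[[-2.5,2.8,0,0,0,0,100],[-2.5,2.8,0,0,0,0,100],[-2.5,2.8,0,0,0,0,100],[-2.5,2.8,0,0,0,0,100],[-1.5,1.6,0,0,0,0,100]]]';  python3 -m pendant '[[[0,0,0,0,0,0,100],[0,0,0,0,0,0,100],[0,0,0,0,0,0,100]]]'
python3 b.py w5 jar_mid:.032; python3 d.py '[.481,-.403,.1]'
cat > lid.py <<'E'
from h import *
import sys
C=cam("wrist");im=bot.camera("wrist");g=cv2.GaussianBlur(im.max(2),(5,5),0)
uv=proj("wrist",[.481,-.403,.064],C);print("pred",uv)
m=(g<75).astype(np.uint8);m[235:]=0
n,l,st,ce=cv2.connectedComponentsWithStats(m)
for i in range(1,n):
    if st[i][4]>300: print(st[i],ce[i],at_z("wrist",ce[i],.064,C))
cv2.imwrite("pics/lid.png",im[:,:,::-1])
E
python3 lid.py
```

```text
time: 12.2
ee_pos: [0.483, -0.2169, 0.1838]
tcp_rot: [-179.7, 0.1, 42.2]
wrist_force: [0.6, 0.6, 0.3]
opening: 0.0854
time: 12.62
ee_pos: [0.4811, -0.3998, 0.18]
tcp_rot: [-179.5, 0.2, 42.2]
wrist_force: [0.5, 1.2, 0.5]
opening: 0.0858
time: 12.87
ee_pos: [0.4793, -0.4046, 0.1762]
tcp_rot: [-179.3, 0.2, 41.8]
wrist_force: [0.0, -0.2, 0.5]
opening: 0.0852
jar_mid [([324.3, 167.9], 0.93, array([ 0.4834, -0.4034,  0.032 ])), ([257.9, 85.7], 0.91, array([ 0.4993, -0.3084,  0.032 ])), ([369.8, 75.0], 0.56, array([ 0.5731, -0.3771,  0.032 ]))] [([231.8, 59.0, 284.0, 104.3], 0.96), ([350.1, 52.5, 402.1, 97.4], 0.86), ([297.6, 141.3, 355.0, 205.8], 0.8)]
pos [ 0.4797 -0.4036  0.1771] [-179.3248    0.2273   41.9106] tool cm [0.1647 0.1299 7.7035] F [-0.0283  0.6659  0.5456] open 0.08516843858715718
pred [322.47581017 177.74616133]
[  0   0  25  52 777] [ 8.59073359 18.85328185] [ 0.40873441 -0.12563569  0.064     ]
[ 77   0  57  13 538] [105.6133829    4.75092937] [ 0.47026453 -0.1828241   0.064     ]
[ 122    0  106   72 1777] [177.11705121  33.68880135] [ 0.49062669 -0.23912019  0.064     ]
[ 534    0   52   56 1313] [564.46458492  18.44935263] [ 0.7037728  -0.45787339  0.064     ]
[ 353   54   48   46 1664] [376.92487981  76.76141827] [ 0.57219015 -0.37967245  0.064     ]
[ 235   60   47   45 1649] [258.02546998  82.2219527 ] [ 0.50485344 -0.31099055  0.064     ]
[551  70  30  69 838] [561.06563246 102.96539379] [ 0.66098344 -0.50699703  0.064     ]
[    0    89   205   146 21653] [ 84.54241906 163.54186487] [ 0.35021293 -0.23884967  0.064     ]
[ 297  146   55   60 2585] [323.87504836 175.65841393] [ 0.48318355 -0.40265788  0.064     ]
```

```bash
python3 -m pendant '[[[0.3,0.2,2,-0.012,0.004,0,100],[0,0,3.5,0,0,0,100],[0,0,3.5,0,0,0,100],[0,0,2,0,0,0,100],[0,0,0,0,0,0,100]]]';  python3 -m pendant '[[[0,0,0,0,0,0,100],[0,0,0,0,0,0,100]]]'; python3 lid.py | tail -3; python3 d.py '[.483,-.4027,-.008]'
```

```text
time: 13.48
ee_pos: [0.4868, -0.3997, 0.0686]
tcp_rot: [179.4, -0.1, 42.3]
wrist_force: [-0.6, 1.4, -0.1]
opening: 0.0854
time: 13.65
ee_pos: [0.487, -0.3981, 0.0698]
tcp_rot: [179.4, -0.1, 42.4]
wrist_force: [-0.4, -0.7, -0.7]
opening: 0.0858
[    0   106   161   129 14224] [ 60.28571429 177.86965692] [ 0.40891784 -0.27441122  0.064     ]
[631 110   9  57 379] [635.89973615 140.9762533 ] [ 0.63864694 -0.49553064  0.064     ]
[ 281  181   84   54 3602] [322.14214325 211.03359245] [ 0.49215854 -0.39424038  0.064     ]
pos [ 0.4874 -0.3984  0.0706] [179.339   -0.1279  42.3926] tool cm [-0.6297 -0.0684  7.858 ] F [ 0.084  -0.1979  0.6298] open 0.08521327807302834
```

View pics/lid.png

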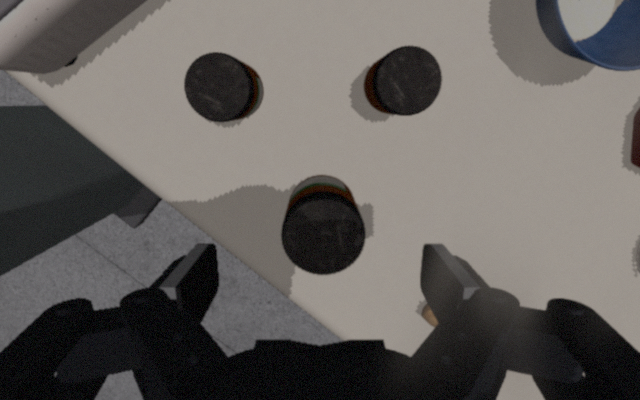

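The lid circle is centred at about (323.5,232), between the pads.

```bash
python3 -c "
from h import *
print(at_z('wrist',(323.5,232),.064))"; python3 d.py '[.484,-.402,-.008]'
```

```text
[ 0.48363669 -0.40381028  0.064     ]
pos [ 0.4874 -0.3984  0.0706] [179.339   -0.1279  42.3926] tool cm [-0.5086 -0.0526  7.8585] F [ 0.084  -0.1979  0.6298] open 0.08521327807302834
```

```bash
python3 -m pendant '[[[-0.6,0,0,0.010,-0.002,0,100],[0,0,2.5,0,0,0,100],[0,0,2.5,0,0,0,100],[0,0,1.5,0,0,0,100],[0,0,0,0,0,0,100]]]';  python3 -m pendant '[[[0,0,0,0,0,0,100],[0,0,0,0,0,0,100]]]'; python3 d.py '[.4835,-.4032,-.008]'
```

```text
time: 14.12
ee_pos: [0.4869, -0.4075, 0.0143]
tcp_rot: [179.1, -0.1, 42.4]
wrist_force: [-0.4, -0.5, -0.5]
opening: 0.0854
time: 14.28
ee_pos: [0.4872, -0.4086, 0.0167]
tcp_rot: [179.1, -0.1, 42.4]
wrist_force: [0.1, 0.8, 0.1]
opening: 0.0856
pos [ 0.4872 -0.4086  0.0167] [179.0642  -0.092   42.4013] tool cm [ 0.0872 -0.6922  2.4582] F [0.0619 0.836  0.1435] open 0.08561409732506871
```

```bash
python3 -m pendant '[[[0.1,-0.7,0,0.016,-0.002,0,100],[0,0,0,0,0,0,100],[0,0,0.9,0,0,0,100],[0,0,0.9,0,0,0,100],[0,0,0,0,0,0,100]]]';  python3 -m pendant '[[[0,0,0,0,0,0,100],[0,0,0,0,0,0,100]]]'; python3 d.py '[.4835,-.4032,-.008]'
```

```text
time: 14.7
ee_pos: [0.4852, -0.4044, 0.003]
tcp_rot: [179.6, -0.0, 42.4]
wrist_force: [-0.4, -0.4, 0.3]
opening: 0.0859
time: 14.87
ee_pos: [0.4847, -0.404, 0.002]
tcp_rot: [179.7, -0.0, 42.4]
wrist_force: [-0.3, 0.2, -0.6]
opening: 0.0852
pos [ 0.4847 -0.404   0.002 ] [179.717   -0.0129  42.4014] tool cm [-0.0363 -0.1481  0.9955] F [-0.2674  0.185  -0.5583] open 0.08522971071035544
```

```bash
python3 -m pendant '[[[0,-0.1,0.9,0.005,0,0,100],[0,0,0,0,0,0,100],[0,0,0,0.003,0,0,100],[0,0,0,0,0,0,100]]]';  python3 -m pendant '[[[0,0,0,0,0,0,45],[0,0,0,0,0,0,40],[0,0,0,0,0,0,30],[0,0,0,0,0,0,30],[0,0,0,0,0,0,30]]]' 40; python3 -m pendant '[[[0,0,0,0,0,0,20],[0,0,0,0,0,0,20]]]' 70; python3 d.py '[.4835,-.4032,-.008]'
```

```text
time: 15.2
ee_pos: [0.4838, -0.403, -0.0083]
tcp_rot: [-179.7, -0.0, 42.4]
wrist_force: [-0.5, 0.2, -0.4]
opening: 0.0855
time: 15.62
ee_pos: [0.4841, -0.4033, -0.0078]
tcp_rot: [-179.8, -0.0, 42.4]
wrist_force: [0.5, 0.4, -2.1]
opening: 0.0483
time: 15.78
ee_pos: [0.4841, -0.4033, -0.0077]
tcp_rot: [-179.8, -0.0, 42.4]
wrist_force: [0.0, -1.0, -0.4]
opening: 0.0482
pos [ 0.4841 -0.4033 -0.0077] [-179.7918   -0.0107   42.4041] tool cm [-0.0389 -0.0525  0.0281] F [ 0.0312 -0.9999 -0.4393] open 0.048203707782165255
```

```bash
python3 -m pendant '[[[0,0,-1.5,0,0,0,20],[0,0,-3.5,0,0,0,20],[0,0,-3.5,0,0,0,20],[0,0,-3.5,0,0,0,20],[0,0,-3.5,0,0,0,20]]]'; python3 -m pendant '[[[0,0,0,0,0,0,20],[0,0,0,0,0,0,20]]]'; python3 d.py '[.5,-.170,.145]'
```

```text
time: 16.2
ee_pos: [0.4801, -0.4001, 0.1411]
tcp_rot: [-178.7, 0.1, 42.4]
wrist_force: [0.7, -0.6, -1.3]
opening: 0.0478
time: 16.37
ee_pos: [0.4822, -0.4019, 0.1497]
tcp_rot: [-179.3, 0.1, 42.4]
wrist_force: [0.8, -0.0, -2.7]
opening: 0.0475
pos [ 0.4822 -0.4019  0.1497] [-179.3109    0.053    42.4067] tool cm [ 16.9492 -15.917    0.6476] F [ 0.848  -0.0349 -2.6904] open 0.04752303575044898
```

```bash
python3 -m pendant '[[[2.1,-2.0,0,-0.008,0,0,20],[2.1,-2.0,0,0,0,0,20],[2.1,-2.0,0,0,0,0,20],[2.1,-2.0,0,0,0,0,20],[2.1,-2.0,0,0,0,0,20]]]'; python3 -m pendant '[[[2.1,-2.0,0,0,0,0,20],[2.1,-2.0,0,0,0,0,20],[1.5,-1.2,0,0,0,0,20],[0,0,0,0,0,0,20],[0,0,0,0,0,0,20]]]'; python3 -m pendant '[[[0,0,0,0,0,0,20],[0,0,0,0,0,0,20]]]'; python3 d.py '[.5,-.170,.145]'
```

```text
time: 16.78
ee_pos: [0.491, -0.2572, 0.1445]
tcp_rot: [-179.6, 0.2, 42.0]
wrist_force: [1.1, -0.5, -0.9]
opening: 0.0478
time: 17.2
ee_pos: [0.4962, -0.1709, 0.1389]
tcp_rot: [-179.2, 0.3, 42.2]
wrist_force: [0.2, -0.5, -2.2]
opening: 0.0475
time: 17.37
ee_pos: [0.4957, -0.1715, 0.1375]
tcp_rot: [-179.2, 0.4, 42.3]
wrist_force: [0.2, -0.0, -1.0]
opening: 0.0474
pos [ 0.4957 -0.1715  0.1375] [-179.1585    0.3676   42.2581] tool cm [ 0.4134  0.1699 -0.7505] F [ 0.2432 -0.039  -0.9637] open 0.0474474741110295
```

```bash
python3 -m pendant '[[[0.4,0.15,0,-0.014,0.006,0,20],[0,0,0,0,0,0,20],[0,0,1.5,0,0,0,20],[0,0,0,0,0,0,20],[0,0,0,0,0,0,20]]]'; python3 -m pendant '[[[0,0,0,0,0,0,20]]]'; python3 d.py '[.5,-.170,.0843]'
python3 - <<'E'
from h import *
a=bot.camera("side")[165:255,235:335,::-1];b=bot.camera("top")[190:280,290:390,::-1]
cv2.imwrite("pics/j.png",np.hstack([cv2.resize(a,(400,360),interpolation=2),cv2.resize(b,(400,360),interpolation=2)]))
E
```

```text
time: 17.78
ee_pos: [0.4999, -0.1733, 0.1219]
tcp_rot: [179.9, 0.0, 42.0]
wrist_force: [0.5, 0.3, -0.4]
opening: 0.0477
time: 17.87
ee_pos: [0.4997, -0.1736, 0.1219]
tcp_rot: [179.9, 0.0, 41.9]
wrist_force: [0.5, 0.3, -1.6]
opening: 0.0476
pos [ 0.4997 -0.1736  0.1219] [179.9361   0.0159  41.9365] tool cm [ 0.2688 -0.2514  3.7622] F [ 0.4514  0.2635 -1.6223] open 0.04757196216206831
```

View pics/j.png

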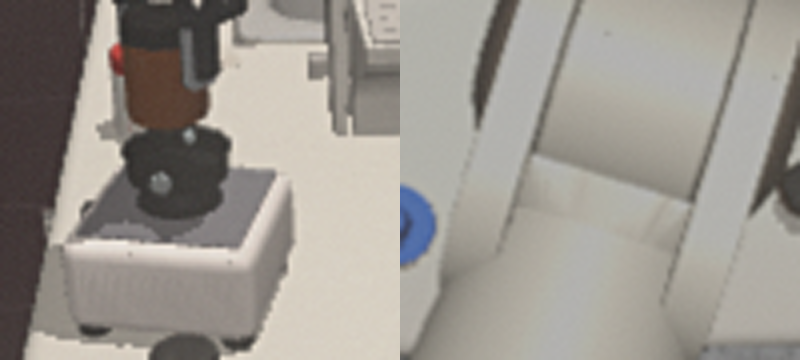

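The picture shows the jar held upright above the cup, with its centre perhaps 2-4 mm left (-x) of the cup centre in the side view. I'll measure the edges.

```bash
python3 - <<'E'
from h import *
im=bot.camera("side").astype(int)
print("max-profile")
for r in (183,186,189,192,194,200,203,206,209): print(r,im[r,260:298].max(1).tolist())
o=bot.get_obs();print(o["ee_pos"])
for z in (.106,.125,.15): print(z,proj("side",[.5,-.17,z]),proj("side",[.51,-.17,z]))
p=o["ee_pos"]
print(proj("side",[p[0],p[1],.135]),proj("side",[p[0],p[1],.145]))
E
```

```text
max-profile
183 [214, 218, 190, 128, 114, 107, 79, 80, 83, 87, 87, 90, 90, 89, 91, 88, 90, 91, 89, 85, 73, 107, 105, 89, 60, 59, 56, 55, 55, 99, 208, 221, 215, 215, 214, 213, 214, 214]
186 [214, 218, 218, 128, 132, 141, 90, 77, 85, 86, 87, 89, 86, 90, 90, 89, 89, 91, 87, 89, 84, 84, 104, 107, 105, 98, 94, 132, 212, 218, 215, 213, 214, 213, 212, 212, 214, 213]
189 [214, 217, 216, 144, 129, 136, 106, 78, 80, 82, 85, 87, 89, 89, 89, 89, 89, 92, 88, 90, 87, 88, 86, 87, 80, 79, 84, 152, 219, 216, 213, 213, 213, 213, 213, 212, 213, 213]
192 [212, 217, 216, 166, 124, 134, 135, 83, 79, 85, 85, 87, 86, 88, 88, 89, 89, 89, 86, 87, 86, 86, 85, 84, 83, 75, 90, 178, 216, 216, 212, 213, 213, 213, 211, 214, 213, 213]
194 [217, 216, 215, 145, 123, 133, 137, 105, 80, 81, 84, 84, 88, 88, 87, 88, 88, 88, 89, 90, 88, 88, 84, 83, 86, 110, 177, 215, 217, 214, 213, 213, 214, 213, 212, 213, 213, 213]
200 [202, 207, 210, 206, 155, 141, 92, 62, 53, 54, 56, 54, 56, 61, 60, 59, 58, 61, 58, 59, 62, 85, 110, 85, 63, 59, 62, 62, 62, 60, 59, 61, 109, 217, 215, 211, 212, 212]
203 [211, 212, 212, 217, 218, 104, 50, 51, 58, 56, 57, 60, 57, 61, 60, 58, 60, 63, 62, 64, 66, 67, 64, 68, 66, 68, 65, 68, 63, 63, 59, 84, 171, 222, 215, 213, 213, 214]
206 [213, 213, 213, 216, 209, 184, 88, 50, 58, 60, 62, 59, 62, 60, 60, 57, 61, 59, 63, 62, 62, 63, 66, 64, 63, 67, 67, 64, 64, 62, 58, 81, 163, 201, 196, 182, 214, 217]
209 [216, 215, 189, 137, 100, 91, 93, 61, 55, 58, 59, 59, 74, 137, 112, 135, 143, 85, 59, 60, 62, 62, 63, 63, 64, 63, 63, 65, 63, 61, 64, 96, 135, 134, 133, 132, 132, 132]
[ 0.50005241 -0.17351453  0.12239339]
0.106 [278.08094498 201.2386723 ] [282.2241125  201.04448633]
0.125 [277.5819339  194.10930051] [281.76348864 193.91834938]
0.15 [276.91341133 184.52708634] [281.14636235 184.34062642]
[277.29925338 190.90311243] [277.03017839 187.0499384 ]
```

```bash
python3 -m pendant '[[[0.4,-0.2,0,0,0,0,20],[0,0,0,0,0,0,20],[0,0,0.8,0,0,0,20],[0,0,0,0,0,0,20],[0,0,0,0,0,0,20]]]';python3 d.py '[.502,-.1695,.0843]'
```

```text
time: 18.43
ee_pos: [0.5026, -0.1689, 0.1148]
tcp_rot: [179.8, -0.1, 42.0]
wrist_force: [-0.7, -0.1, -1.4]
opening: 0.0478
pos [ 0.5026 -0.1689  0.1148] [179.796   -0.0711  41.9769] tool cm [-0.0858 -0.0021  3.0528] F [-0.6753 -0.0805 -1.4237] open 0.04777681328141086
```

```bash
python3 -m pendant '[[[-0.1,0,1.0,0.003,0,0,20],[0,0,0,0,0,0,20],[0,0,0.8,0,0,0,20],[0,0,0,0,0,0,20]]]';python3 -m pendant '[[[0,0,0.8,0,0,0,20],[0,0,0,0,0,0,20]]]';python3 d.py '[.502,-.1695,.0843]'
```

```text
time: 18.77
ee_pos: [0.5014, -0.1695, 0.0944]
tcp_rot: [-180.0, -0.0, 42.0]
wrist_force: [-0.4, 0.0, -1.1]
opening: 0.0477
time: 18.93
ee_pos: [0.5014, -0.1692, 0.0852]
tcp_rot: [-179.9, -0.1, 42.0]
wrist_force: [0.9, 0.3, -2.8]
opening: 0.0479
pos [ 0.5014 -0.1692  0.0852] [-179.9203   -0.0674   41.9839] tool cm [0.0292 0.0637 0.0899] F [ 0.9217  0.3027 -2.7936] open 0.047936594818267945
```

```bash
python3 -m pendant '[[[0,0,0.4,0,0,0,20],[0,0,0.4,0,0,0,20],[0,0,0.4,0,0,0,20]]]' 90;python3 -m pendant '[[[0,0,0.4,0,0,0,20],[0,0,0.4,0,0,0,20]]]';python3 d.py '[.502,-.1695,.0703]'
```

```text
time: 19.18
ee_pos: [0.5019, -0.1693, 0.0744]
tcp_rot: [180.0, -0.1, 42.0]
wrist_force: [-3.1, 1.0, 9.0]
opening: 0.0474
time: 19.35
ee_pos: [0.5022, -0.1693, 0.07]
tcp_rot: [179.8, -0.2, 42.0]
wrist_force: [-15.6, 6.4, 51.6]
opening: 0.0476
pos [ 0.5022 -0.1693  0.07  ] [179.8115  -0.2358  41.99  ] tool cm [-0.0289  0.0022 -0.033 ] F [-15.5718   6.3796  51.5747] open 0.047584675549632804
```

```bash
python3 -m pendant '[[[0,0,0.15,0,0,0,20],[0,0,0.15,0.002,-0.002,0,20]]]' 90;python3 d.py '[.502,-.1695,.0703]'; python3 -m pendant '[[[0,0,0.15,0,0,0,20],[0,0,0.15,0,0,0,20]]]'; python3 -c "
from h import *
for i in range(8):
    o=bot.get_obs();print(o['time'],o['ee_pos'],o['tcp_rot'],o['wrist_force'],o['opening']);bot.camera('side')
"
```

```text
time: 19.52
ee_pos: [0.5022, -0.1694, 0.0707]
tcp_rot: [179.8, -0.2, 42.0]
wrist_force: [-3.9, 1.8, 8.3]
opening: 0.0477
pos [ 0.5022 -0.1694  0.0707] [179.7613  -0.2049  41.9867] tool cm [-0.0234 -0.0039  0.04  ] F [-3.9462  1.8217  8.3031] open 0.04767579674998099
time: 19.68
ee_pos: [0.5023, -0.1694, 0.0703]
tcp_rot: [179.6, -0.3, 42.0]
wrist_force: [-4.1, 2.5, 13.9]
opening: 0.0473
19.6833 [ 0.50229114 -0.16936519  0.07033088] [179.64751167  -0.26947089  41.98580595] [-4.13340637  2.47871562 13.92057216] 0.04727992804115574
19.7333 [ 0.50222291 -0.16932493  0.07030669] [179.65053882  -0.26363292  41.99045177] [-4.7594538   1.78158092 10.55223821] 0.04735008836713655
19.7833 [ 0.50223928 -0.16934596  0.07030255] [179.65147701  -0.26483683  41.99095748] [-4.64904134  2.261335   10.80799448] 0.04755709986560733
19.8333 [ 0.50226322 -0.16935685  0.07031596] [179.65185456  -0.26599867  41.98612748] [-4.06882258  2.58202726 11.55479328] 0.047477142305237786
19.8833 [ 0.5022526  -0.16934407  0.07030353] [179.65301223  -0.26352006  41.99040881] [-4.38432577  2.4088557  10.93602891] 0.04769722865697252
19.9333 [ 0.50223888 -0.16935382  0.07031511] [179.65443199  -0.26186645  41.9890735 ] [-4.12345997  1.7469032  11.05240481] 0.04745673708243325
19.9833 [ 0.50224869 -0.1693496   0.07031273] [179.65401037  -0.26328295  41.98990816] [-3.91962779  1.94717753 11.86535269] 0.04776026021527713
20.0333 [ 0.50225216 -0.16934402  0.07032361] [179.65429043  -0.26270685  41.99127084] [-4.17468206  1.24468882 12.05072649] 0.04746216191776018
```

```bash
python3 -m pendant '[[[0,0,0.25,0.003,-0.002,0,20],[0,0,0.3,0.003,-0.002,0,20]]]'; python3 -c "
from h import *
for i in range(8):
    o=bot.get_obs();print(o['time'],o['ee_pos'],o['tcp_rot'],o['wrist_force'],o['opening']);bot.camera('side')
"
```

```text
time: 20.25
ee_pos: [0.5023, -0.1694, 0.0701]
tcp_rot: [179.8, -0.1, 42.0]
wrist_force: [-12.9, 4.5, 30.8]
opening: 0.0474
20.25 [ 0.50234028 -0.16936303  0.07010752] [ 1.79811867e+02 -1.44447709e-01  4.19860731e+01] [-12.89784209   4.46937729  30.80817415] 0.04742196909609161
20.3 [ 0.50232017 -0.16933346  0.07015846] [ 1.79817111e+02 -1.41454846e-01  4.19884576e+01] [-9.5912703   2.88503674 24.24295933] 0.047657738684027506
20.35 [ 0.50232326 -0.16936881  0.07017975] [ 1.79807577e+02 -1.45134894e-01  4.19860022e+01] [-10.68702505   3.48909461  24.08195064] 0.04753611627988891
20.4 [ 0.50232712 -0.16934216  0.07016468] [ 1.79807545e+02 -1.48662109e-01  4.19893713e+01] [-9.77226294  3.94307968 24.63713582] 0.047471542072219035
20.45 [ 0.50229062 -0.16935586  0.07015214] [ 1.79807709e+02 -1.46603653e-01  4.19853390e+01] [-10.06540993   4.64525984  24.39916179] 0.047213925435081364
20.5 [ 0.50230298 -0.1693478   0.07013879] [ 1.79807501e+02 -1.47218934e-01  4.19878095e+01] [-10.10329069   4.10827553  24.50940865] 0.047775314687078164
20.55 [ 0.50230668 -0.16936398  0.0701573 ] [ 1.79804553e+02 -1.47495655e-01  4.19861227e+01] [-9.20144523  3.94740001 24.33940783] 0.047100665943822964
20.6 [ 0.50230466 -0.16935474  0.07015748] [ 1.79804273e+02 -1.49750524e-01  4.19840801e+01] [-9.57162603  3.22271972 24.62700307] 0.04787299282281218
```

The force rises from 12 to 24 N over 0.15 mm of travel, so the cup is on its stop. One last look.

```bash
python3 - <<'E'
from h import *
a=bot.camera("side")[140:330,200:400,::-1];b=bot.camera("top")[170:290,200:460,::-1]
cv2.imwrite("pics/fin.png",np.hstack([cv2.resize(a,(400,380),interpolation=2),cv2.resize(b,(400,380),interpolation=2)]))
print([(m["uv"],m["confidence"]) for m in bot.mark_of("top","plug_mid")],[(m["extent"],m["confidence"]) for m in bot.masks_of("side","cup_floor")])
E
```

```text
[([286.8, 243.0], 0.87)] [([268.0, 202.8, 292.0, 219.1], 0.69)]
```

View pics/fin.png

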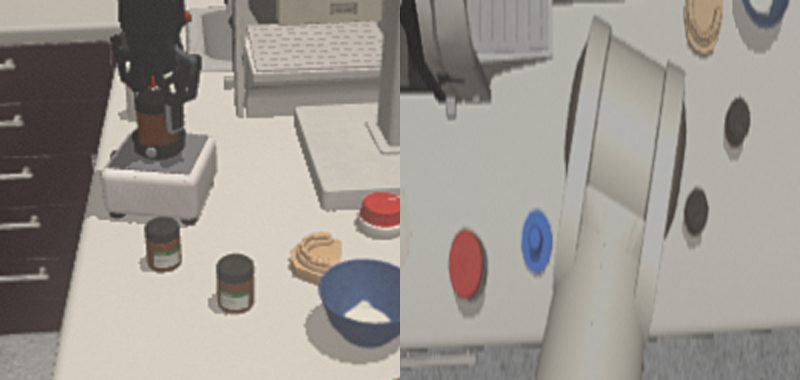

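The jar is upright in the cup, and the cup is down against the housing. The plug stands free at (537,240) in the crop, and the bystanders have not moved.

```bash
python3 -c "
from workcell import bot
o=bot.get_obs();print(o['time'],o['ee_pos'],o['wrist_force'],o['opening']);print(bot.job_done())"
```

```text
20.85 [ 0.50235409 -0.16936937  0.07017903] [-9.74125471  3.48983748 24.27137094] 0.04745008453454456
the job is handed in; nothing more can be done
None
```

I pulled the plug out, stood it on the worktop and let go of it. I then put the largest amber jar upright into the cup, pressed it to the bottom stop, and handed the job in at 20.9 s still holding it down.

**Last checks**
- **Press:** the wrist force held at about 24 N upward. It had doubled from 12 N over about 0.15 mm of travel, so the cup is on its stop. The tool had gone about 15 mm below the height where the jar met the cup floor, against the cup's 14 mm stroke.
- **Grip:** the opening held at 47.5 mm with a 90 N grip, and the gripper's tilt was about 0.2° in the last reading. In the lift and carry to the cup it read up to 1.3°.
- **Plug and bystanders:** the plug stands free at about (0.488, -0.030), clear of the shaker. In the last pictures the gloss jar, the model and the two small look-alike jars stand where they did.

**What failed or disagreed**
- **First grasp of the knob:** it closed on nothing. The side and wrist pictures showed the real fingertips about 30 mm short of the reported tool point, so I corrected every later height by that amount.
- **Force on reaching the stop:** it peaked at about 52 N for a moment, below the 120 N wrist limit, and I eased it off.
- **Sideways force:** about 10 N remained at the end.

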